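Extraction hood over the crucible, then lid off

TASK

The crucible that has its lid on is about to be opened, and its dust must go up the extraction: swing the extraction arm round until its hood is squarely above that crucible, and only then lift the lid off from under the hood. Set the lid down gently, knob up, flat in the middle of the empty shallow porcelain dish. Leave the hood above the open crucible, the crucible standing where it stood, and everything else on the bench undisturbed.

Things in the scene. Friction and masses are not known exactly. Their poses are not given: they have to be found in the camera images.
- hood_mouth (a point): Centre of the hood's open lower mouth, z = 235 mm. Its x axis points level along the arm to the column; the vertical swivel axis lies 300 mm along it. z up. The hood is an aluminium bell 104 mm across from z = 235 to 243 mm, narrowing to 52 mm at z = 273 mm; above it an elbow 55 mm across, and the arm, a level 50 mm tube (sleeves to 68 mm), axis at z = 300 mm.
- hood_grip (a point): Middle (z = 320 mm) of the upright black grip for swinging the arm: a vertical round stub 18 mm in diameter, from z = 290 to 345 mm, 72 mm beyond the hood's axis and 372 mm from the swivel axis. It stands on a level steel strap 22 mm wide, 6 mm thick, centred at z = 287 mm, running from the elbow to 10 mm beyond the grip's axis.
- board: Fixed grey heatproof board, 130 x 310 x 8 mm, carrying both crucibles. Origin under its centre, long side along its y. The arm's column (52 mm wide, 310 mm high, flange 130 mm) stands behind it, the swivel axis at +285 mm along the board's x and +40 mm along its y. The arm swings 1.3 rad either way from the board's -x, starts parked to the left, and stays where left (friction 0.8 N m).
- crucible: The crucible to open: loose, unglazed porcelain, conical, 36 mm across the foot, 60 mm across the rim, 45 mm high, wall 3.5 mm, about 110 g; it starts with the lid on. Stands on the board. Origin at the centre of the foot's underside, z up. It always stands within 15 mm of the circle which the hood's axis sweeps.
- lid: Loose porcelain lid, about 45 g: a disc 68 mm across and 5 mm thick, a locating step below it 46 mm across and 3 mm deep, and a round knob on top. Origin at the centre of the disc's underside (45 mm above the crucible's foot when on; 8 mm above the bench when lying flat in the dish). z points up through the knob.
- lid_knob (a point): Middle of the lid's knob, 22 mm above the lid's origin: a round head 17 mm in diameter and 18 mm tall (13 to 31 mm above the lid's origin) on a 13 mm neck. It is 75 mm above the bench when the lid is on the crucible.
- lid_dish: Loose empty shallow porcelain dish for the lid, round, 120 mm across the rim, 14 mm high, flat floor 5 mm thick, about 104 mm across inside, 220 g. On the bench at the left or right end of the board. Origin at the centre of its underside.
- spare_crucible: Bystander: an open crucible of the same make and size, without a lid, on the same board. Origin at the centre of its foot.
- mortar: Bystander: white porcelain mortar, 112 mm across and 58 mm high, with its pestle sticking out to 95 mm high (up to 78 mm from its axis); at the other end of the board from the dish. Origin under its centre.
- spatula: Bystander: steel spatula with a turned wooden handle, 213 mm long, 23 mm thick, lying between the board and the column. Origin under its middle, along its x.
- wash_bottle: Bystander: white squeeze bottle 68 mm in diameter, 195 mm high with its spout, right of the arm's column. Origin under its centre.
- weighing_bottle: Bystander: small stoppered glass bottle, 40 mm in diameter, 55 mm high, behind the board. Origin under its centre.
- reagent_jar: Bystander: white jar with a black cap, 68 mm in diameter, 95 mm high, left of the arm's column. Origin under its centre.
- tongs: Bystander: steel crucible tongs, 230 mm long, 8 mm thick, lying at the left. Origin under the pivot.
Not all that is in view belongs to the job. Leave any green or orange look-alike of the lid alone.

How it is judged:
By the outcome, as a careful person would: the job done as asked, in the order asked, and still so for the second after the job is handed in, with the robot touching nothing.
It also fails if it takes over 64 s, if anything falls off the work surface, if the arm or the gripper's body presses on something with over 40 N, if the wrist force passes 120 N, or if a joint passes its speed limit or range.

ROBOT

A 6-joint arm with a two-finger parallel gripper is mounted at the origin on the work surface. World frame = base frame: x ahead of the robot, y to its left, z up, the work surface at z = 0. Lengths are in m, angles in rad, forces in N, time in s.
With the tool pointing down it reaches from about 0.375 to 0.975 m from the base axis. Payload 3.8 kg.
Tool frame: the origin (TCP) lies on the centre line of the jaws, within the pads' length; the fingertips stand 14 mm ahead of it and the grasp point (between the pads) lies 5 mm behind it; z points along the fingers, y is the line along which they close (so a half turn about z gives the same grasp; the last joint's range is limited). The gripper opens to 85 mm and grips with 20 to 120 N. Pads are 22 mm wide; open, the fingers measure 114 mm over their backs; the gripper's body (76 mm by 85 mm) begins 54 mm behind the grasp point. The pads swing forward as they close: fully open they stand 13 mm farther back than shut.
Start: joints at [-1.351, 0.264, 1.604, -0, 1.274, -0.037], TCP at [0.171, -0.653, 0.245] pointing down, gripper open.
Joint ranges: [-2.63, 2.63], [-0.94, 2.18], [0.31, 2.57], [-1.31, 4.45], [0, 2.66], [-2.55, 2.55]. Speed limits (rad/s): [2.57, 2.57, 3.14, 3.14, 3.14, 3.14].

INTERFACE

Orientations are given as a rotation vector (axis times angle).
In Python, from workcell import bot, eyes, spot_in gives the robot as it stands.
- The arm moves only by the tool carry_out, never from a script. Its argument "series" is text: rows parted by semicolons, each of 4 numbers parted by spaces: the shift along the world's x, y, z in m, then the turn about the world's z in degrees. In form: tx ty tz roll; .... A call has 1 to 20 rows; each row shifts and turns the commanded pose from where the row before left it; what a row does not reach is not made up. A row lasts 1/8 s, in which the tool goes at most 62.5 mm and 10.7 degrees, less where a joint would pass 70% of its speed; a pose out of reach is approached as far as the arm can. A call is refused whole if a number of a shift passes 0.0625 or a number of a turn 10.7, either way. A call with a gripper value outside its range is refused whole. "jaw" is the gripper command: -1 is shut, 1 is fully open, values between are in proportion, set as the call begins (left out, the last holds). The fingers move at their own pace and stop on an object; "grip_force" is the grip in N (left out, the last holds). Time passes only in rows, so rows that do not move let the fingers close. It gives the time, the measured TCP pose, the force, the opening and the grip force at its end, in the units of the state.
- bot.read_state(): the state, without advancing time (a new reading comes with each control period).
- eyes.read_camera(name): name is "side" or "top" or "wrist"; returns (picture, depth): 420x560x3 uint8, blue, green, red; 420x560 float32, m along the optical axis (not along the pixel's ray), 0 where there is no reading.
- eyes.get_calibration(name): a dict with "K" (3x3 intrinsics, pixels), "distortion" ([k1, k2, p1, p2, k3] as OpenCV has them; the pictures are not rectified), "position" and "rotation" of the camera in the world; the wrist camera has in their place "T_tool_cam" (4x4, takes a point from camera to tool coordinates, whose origin is the TCP and whose axes are the flange's). Camera axes: x right, y down, z forward; pixel columns grow to the right and rows downward; lengths in m; the calibration is good to about 2 mm. A picture is of the moment at which its call begins: read the wrist's pose just before it. get_calibration takes no time and is no camera call.
- bot.finish_job(): hands the job in; it is judged then, once.
Trained networks look in the newest picture that a camera, given by its name, has taken for a name from the list of things; names that differ only in an ending like _2 or _b are one class to them, and where a whole thing is asked for, a point or a joint stands for the part that bears it (a point fixed in the world has none). Each returns a list of dicts, best first, with "score" (0 to 1); they miss things now and then, are a little off and sometimes report something else, mostly with a low value. They report only what shows in the picture. A call takes as long as a camera call. They do not tell look-alikes from the thing itself.
- spot_in(camera, target): "rect" ([centre column, centre row, width, height] in pixels, round what is visible of it).
The state is a dict: "time": time; "q": joint angles; "joint_vel": joint speeds; "joint_torque": joint torques, N m; "tool_pos": TCP position; "tcp_rot": TCP orientation; "wrist_force": force on the tool from outside, world axes, zero at the start; "torque": the same for the moment, N m; "width": opening from 0.0 (shut) to 1.0 (fully open); "grip_force": force on a finger pad.
Only numpy, scipy, OpenCV 4.12 (cv2) and the standard library are available. Lean on these libraries where they do the work, as an engineer would, in place of code of your own. Each camera call takes 0.05 s, during which the arm holds its last target. There are 200 camera calls.

## Working session

There is one attempt and no reset: what is moved stays moved. The work goes in short steps, Python scripts to look and compute and a tool call to move; the robot and the scene stay as the last step left them, time stands still between calls to the robot, and variables do not carry over. Pictures are saved under pics/ and viewed, at most 13 in all, crops included, and the job is handed in when it is done.

Besides the shell and the picture viewer there is one more tool, called by a JSON object that holds its "fn" and its "kwargs", one argument or row to a line. carry_out: Moves the arm, as the interface text tells. Its arguments: {"type":"object","properties":{"series":{"type":"string"},"jaw":{"type":"number"},"grip_force":{"type":"number"}},"required":["series"]}

```bash
mkdir -p pics; cat > h.py <<'E'
import numpy as np, cv2
from workcell import bot, eyes, spot_in
from scipy.spatial.transform import Rotation as R
def cam(name):
    c=eyes.get_calibration(name); K=np.array(c["K"]); D=np.array(c["distortion"])
    if name=="wrist":
        s=bot.read_state(); T=np.eye(4); T[:3,:3]=R.from_rotvec(s["tcp_rot"]).as_matrix(); T[:3,3]=s["tool_pos"]
        T=T@np.array(c["T_tool_cam"]); return K,D,T[:3,:3],T[:3,3]
    r=np.array(c["rotation"]); r=r if r.shape==(3,3) else R.from_rotvec(r).as_matrix()
    return K,D,r,np.array(c["position"])
def ray(C,u,v):
    K,D,r,p=C; n=cv2.undistortPoints(np.array([[[u,v]]],float),K,D)[0,0]
    return r@np.array([n[0],n[1],1])
def atz(C,u,v,z):
    d=ray(C,u,v); p=C[3]; return p+d*(z-p[2])/d[2]
def cloud(C,dep):
    K,D,r,p=C; h,w=dep.shape
    g=np.stack(np.meshgrid(np.arange(w),np.arange(h)),-1).reshape(-1,1,2).astype(float)
    n=cv2.undistortPoints(g,K,D)[:,0]
    P=np.c_[n,np.ones(len(n))]*dep.reshape(-1,1)
    return (P@r.T+p).reshape(h,w,3)
E
python3 - <<'E'
from h import *
for n in ("top","side"):
    C=cam(n); im,d=eyes.read_camera(n); cv2.imwrite(f"pics/{n}0.png",im); np.save(f"{n}0.npy",d)
    P=cloud(C,d); print(n,C[3],C[2][:,2])
    for t in ["crucible","lid","lid_knob","lid_dish","hood_grip","hood_mouth","board","spare_crucible","mortar"]:
        for o in spot_in(n,t)[:3]:
            u,v,w,h=o["rect"]; i,j=int(min(max(v,0),419)),int(min(max(u,0),559))
            print(t,round(o["score"],2),np.round(o["rect"]).astype(int),P[i,j].round(3))
E
```

```text
top [0.4980718  0.01654041 1.36630452] [ 0.05816176 -0.01715515 -0.99815976]
lid 0.74 [280 275  26  25] [ 0.401 -0.002  0.032]
lid 0.71 [317 270  26  29] [ 0.416 -0.099  0.031]
lid 0.64 [255 214  24  22] [0.556 0.064 0.083]
lid_knob 0.79 [277 277  26  22] [0.398 0.003 0.03 ]
lid_knob 0.7 [318 270  24  25] [ 0.419 -0.101  0.032]
lid_knob 0.6 [223 272  22  29] [0.406 0.141 0.036]
lid_dish 0.62 [183 203  42  40] [0.566 0.215 0.243]
hood_grip 0.57 [227 134 140 151] [0.703 0.114 0.325]
hood_mouth 0.71 [227 133 136 159] [0.707 0.115 0.324]
board 0.96 [289 213 126  56] [ 0.561 -0.022  0.005]
spare_crucible 0.65 [324 211  25  25] [ 0.569 -0.113  0.012]
mortar 0.67 [382 223  51  45] [ 0.542 -0.26   0.053]
mortar 0.23 [347 153  32  45] [ 0.7   -0.154  0.15 ]
side [0.02157798 0.96271885 0.98654591] [ 0.40703882 -0.69449526 -0.59329228]
crucible 0.43 [280 263  18  11] [0.543 0.091 0.034]
crucible 0.33 [280 251  26  18] [0.555 0.072 0.057]
lid 0.93 [313 302  27  15] [0.411 0.153 0.009]
lid 0.87 [281 250  23  20] [0.553 0.075 0.064]
lid 0.78 [342 270  27  21] [0.394 0.008 0.01 ]
lid_knob 0.86 [344 271  29  18] [0.387 0.01  0.011]
lid_knob 0.78 [352 244  19  18] [ 0.413 -0.093  0.02 ]
lid_knob 0.65 [282 252  20  16] [0.551 0.073 0.06 ]
lid_dish 0.79 [232 302  44  36] [0.595 0.253 0.006]
hood_grip 0.96 [220 179  73 108] [0.655 0.178 0.322]
hood_mouth 0.93 [221 182  75 108] [0.646 0.185 0.323]
board 0.68 [282 251  26  17] [0.549 0.07  0.059]
board 0.66 [292 250  98  68] [0.527 0.054 0.06 ]
spare_crucible 0.85 [306 220  18  20] [ 0.584 -0.13   0.02 ]
mortar 0.61 [338 194  36  43] [ 0.539 -0.267  0.05 ]
```

```bash
python3 -c "
import cv2,numpy as np
a=cv2.imread('pics/top0.png');b=cv2.imread('pics/side0.png')
" ; ls pics
```

```text
side0.png
top0.png
```

View pics/top0.png

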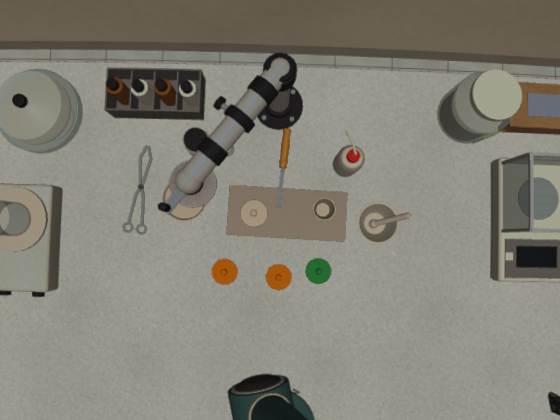

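View pics/side0.png

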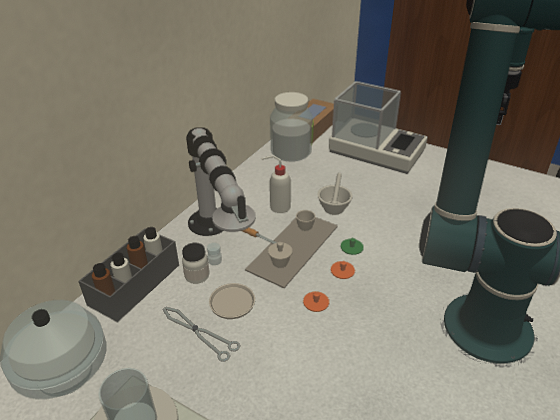

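Top: lidded crucible at about (254,213), spare at (324,209), grip tip at (165,207), column top (280,70), dish under the hood near (184,203). Coloured lids in front are decoys. Now the measurements.

```bash
python3 - <<'E'
from h import *
C=cam("top"); im=cv2.imread("pics/top0.png"); d=np.load("top0.npy")
P=cloud(C,d)
# board: brownish patch
hsv=cv2.cvtColor(im,cv2.COLOR_BGR2HSV)
print("px board",im[225,285],"bench",im[320,285])
dif=np.abs(im.astype(int)-im[225,285].astype(int)).sum(-1)
m=(dif<45).astype(np.uint8); m[:180]=0;m[250:]=0;m[:,:220]=0;m[:,355:]=0
m=cv2.morphologyEx(m,cv2.MORPH_OPEN,np.ones((3,3)))
n,l,s,c=cv2.connectedComponentsWithStats(m); k=1+np.argmax(s[1:,4]); print(s[k])
ys,xs=np.where(l==k); 
Q=np.array([atz(C,x,y,0.008)[:2] for x,y in zip(xs,ys)]).astype(np.float32)
r=cv2.minAreaRect(Q); print("board",r)
b=cv2.boxPoints(r); e=max([b[1]-b[0],b[2]-b[1]],key=np.linalg.norm); e=e/np.linalg.norm(e)
if e[1]<0:e=-e
bx=np.array([e[1],-e[0]]); bc=np.array(r[0]); ax=bc+.285*bx+.04*e
print("bx",bx,"axis",ax, "yaw",np.degrees(np.arctan2(bx[1],bx[0])))
# lid: bright disc in top
for (u,v) in [(254,213)]:
    g=im.astype(int).sum(-1); sub=np.abs(im.astype(int)-im[217,248].astype(int)).sum(-1)
    w=(g>330); w[:195]=0;w[230:]=0;w[:,:236]=0;w[:,272:]=0
    yy,xx=np.where(w); (cx,cy),rr=cv2.minEnclosingCircle(np.c_[xx,yy].astype(np.float32)); print("lid px",cx,cy,rr,xx.mean(),yy.mean(),atz(C,xx.mean(),yy.mean(),.058))
print("grip top",atz(C,165,207,.345),P[205:210,163:168,2].round(2))
q=P[150:215,160:215].reshape(-1,3); q=q[(q[:,2]>.335)&(q[:,2]<.36)]; print(len(q),q.mean(0) if len(q) else 0)
# dish from side
C=cam("side"); P=cloud(C,np.load("side0.npy")); print("dish side",atz(C,232,301.5,.012), atz(C,282,253,.06))
S=cv2.resize(cv2.imread("pics/side0.png")[140:330,180:370],None,fx=3,fy=3,interpolation=2)
T=cv2.resize(im[120:250,145:355],None,fx=3,fy=3,interpolation=2)
cv2.imwrite("pics/crop.png",T); cv2.imwrite("pics/crops.png",S)
print(bot.read_state())
E
```

```text
px board [100 116 128] bench [137 146 147]
[ 226  185  122   57 5075]
board ((0.5647499561309814, -0.018527567386627197), (0.3118387460708618, 0.13767142593860626), 87.94335174560547)
bx [ 0.9993558  -0.03588755] axis [0.85100184 0.01121871] yaw -2.0566468
lid px 253.5 212.0 24.397844314575195 253.46957236842104 212.02631578947367 [0.55907484 0.06657254 0.058     ]
grip top [0.55104917 0.2297989  0.345     ] [[0.34 0.34 0.35 0.34 0.33]
 [0.34 0.35 0.34 0.34 0.33]
 [0.34 0.34 0.34 0.34 0.33]
 [0.34 0.34 0.34 0.34 0.33]
 [0.34 0.34 0.34 0.34 0.33]]
57 [0.55305727 0.2346453  0.34278972]
dish side [0.58850401 0.25720277 0.012     ] [0.54404595 0.07851353 0.06      ]
{'time': 1.0, 'q': array([-1.35090440e+00,  2.63881119e-01,  1.60396811e+00,  1.47376512e-06,
        1.27369854e+00, -3.68945957e-02]), 'joint_vel': array([-0.00043015, -0.00092736, -0.00177125, -0.00052088, -0.00041291,
       -0.00193754]), 'joint_torque': array([-2.15829030e-03, -5.15086126e+01, -3.67739868e+01, -2.43458800e-05,
        7.53019976e-04, -2.74489445e-06]), 'tool_pos': array([ 0.17143699, -0.65287816,  0.24530971]), 'tcp_rot': array([3.11568979e+00, 4.02245640e-01, 8.64528562e-06]), 'wrist_force': array([0.00229064, 0.2135045 , 0.15469335]), 'torque': array([ 0.03161296, -0.03583284,  0.00686969]), 'grip_force': 0.0, 'width': 0.9971154849196445}
```

View pics/crop.png

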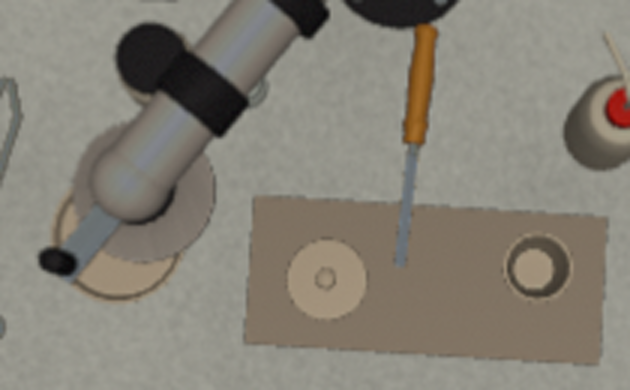

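View pics/crops.png

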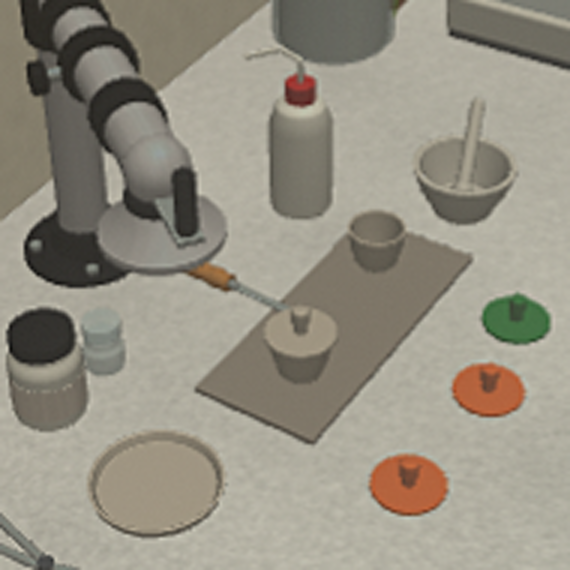

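The side view confirms the white-lidded crucible and an empty dish at about (232,302). The grip-to-axis distance comes out at 0.372 m and the lid radius at 0.30 m, both as they should be. Target grip position is about (0.485, 0.079). Moving to the grip.

{"fn": "carry_out", "kwargs": {
  "series": "0.029 0.0335 0.017 5.4;0.029 0.0335 0.017 5.4;0.029 0.0335 0.017 5.4;0.029 0.0335 0.017 5.4;0.029 0.0335 0.017 5.4;0.029 0.0335 0.017 5.4;0.029 0.0335 0.017 5.4;0.029 0.0335 0.017 5.4;0.029 0.0335 0.017 5.4;0.029 0.0335 0.017 5.4;0.029 0.0335 0.017 5.4;0.029 0.0335 0.017 5.4",
  "jaw": 0.3,
  "grip_force": 30
}}

```text
time: 2.5
tool_pos: [0.5202, -0.2496, 0.4501]
tcp_rot: [2.412, 2.013, 0.0]
wrist_force: [-0.5, -0.5, -1.1]
width: 0.645
grip_force: 0.0
```

{"fn": "carry_out", "kwargs": {
  "series": "0.003 0.04 0 5.4;0.003 0.04 0 5.4;0.003 0.04 0 5.4;0.003 0.04 0 5.4;0.003 0.04 0 5.4;0.003 0.04 0 5.4;0.003 0.04 0 5.4;0.003 0.04 0 5.4;0.003 0.04 0 5.4;0.003 0.04 0 5.4;0.003 0.04 0 5.4;0.003 0.04 0 5.4;0 0 0 0"
}}

```text
time: 4.12
tool_pos: [0.5552, 0.2315, 0.4487]
tcp_rot: [-0.957, -2.991, 0.0]
wrist_force: [-0.4, -0.2, -1.2]
width: 0.653
grip_force: 0.0
```

```bash
python3 - <<'E'
from h import *
C=cam("wrist"); print(C[3],C[2][:,2])
im,d=eyes.read_camera("wrist"); cv2.imwrite("pics/w1.png",im); P=cloud(C,d)
z=P[...,2]; m=(z>.335)&(z<.352)&(d>0)
q=P[m]; q=q[np.hypot(q[:,0]-.552,q[:,1]-.232)<.03]; print(len(q),q.mean(0),q.min(0),q.max(0))
print(spot_in("wrist","hood_grip")[:2])
E
```

```text
[0.49294051 0.27511216 0.57688409] [ 0.23973015 -0.1717819  -0.95552103]
377 [0.55106697 0.23936432 0.34331073] [0.54348017 0.2303547  0.33521398] [0.56039703 0.24757165 0.34629956]
[{'rect': [281.4, 269.7, 84.5, 182.8], 'score': 0.96}]
```

View pics/w1.png

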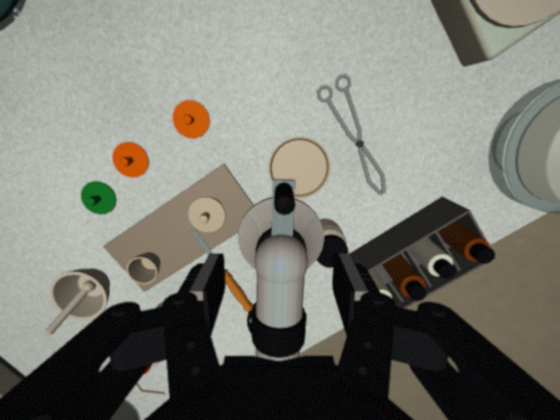

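Wrist view: the grip is between the jaws at (284,192), the lidded crucible is at (206,216), and the dish is clear at (300,166). Descend and close.

{"fn": "carry_out", "kwargs": {
  "series": "-0.002 0.005 -0.025 0;0 0 -0.025 0;0 0 -0.025 0;0 0 -0.025 0;0 0 -0.015 0;0 0 -0.013 0;0 0 0 0"
}}

```text
time: 5.1
tool_pos: [0.5531, 0.2336, 0.3204]
tcp_rot: [-0.963, -2.989, 0.002]
wrist_force: [-0.5, -1.0, 1.4]
width: 0.647
grip_force: 0.0
```

{"fn": "carry_out", "kwargs": {
  "series": "0 0 0 0;0 0 0 0;0 0 0 0;0 0 0 0;0 0 0 0;0 0 0 0",
  "jaw": -1
}}

```text
time: 5.85
tool_pos: [0.5541, 0.2347, 0.3227]
tcp_rot: [0.962, 2.989, 0.003]
wrist_force: [0.9, 1.8, 5.8]
width: 0.198
grip_force: 29.7
```

```bash
python3 - <<'E'
from h import *
# estimates from the earlier wrist picture (pose then)
c=eyes.get_calibration("wrist"); T=np.eye(4); T[:3,:3]=R.from_rotvec([-.957,-2.991,0]).as_matrix(); T[:3,3]=[.5552,.2315,.4487]; T=T@np.array(c["T_tool_cam"])
C=(np.array(c["K"]),np.array(c["distortion"]),T[:3,:3],T[:3,3])
for n,u,v,z in [("lid",207,216,.058),("dish",300,166,.014),("knob",207,216,.084)]: print(n,atz(C,u,v,z))
for u,v in [(224,165),(104,245),(148,290)]: print("corner",atz(C,u,v,.008))
ax=np.array([.851,.0112]); g=bot.read_state()["tool_pos"]; print(g,np.hypot(*(g[:2]-ax)),np.degrees(np.arctan2(*(g[:2]-ax)[::-1])))
E
```

```text
lid [0.55938133 0.06744339 0.058     ]
dish [0.58992036 0.25540227 0.014     ]
knob [0.55605671 0.07784708 0.084     ]
corner [0.50558903 0.13884697 0.008     ]
corner [ 0.49181241 -0.16407071  0.008     ]
corner [ 0.62221434 -0.16322163  0.008     ]
[0.55412847 0.23468172 0.32269626] 0.3715868510644036 143.027956058167
```

{"fn": "carry_out", "kwargs": {
  "series": "-0.0099 -0.0139 0 2.63;-0.0093 -0.0143 0 2.63;-0.0086 -0.0147 0 2.63;-0.0079 -0.0151 0 2.63;-0.0072 -0.0154 0 2.63;-0.0065 -0.0158 0 2.63;-0.0058 -0.016 0 2.63;-0.0051 -0.0163 0 2.63;-0.0043 -0.0165 0 2.63;-0.0035 -0.0167 0 2.63;0 0 0 0;0 0 0 0;0 0 0 0"
}}

```text
time: 7.48
tool_pos: [0.4859, 0.0787, 0.3226]
tcp_rot: [0.257, 3.129, -0.002]
wrist_force: [0.6, -2.0, 5.5]
width: 0.2
grip_force: 29.9
```

```bash
python3 - <<'E'
from h import *
ax=np.array([.851,.0112]); s=bot.read_state(); g=s["tool_pos"]; print(g,s["wrist_force"],s["q"].round(3),np.hypot(*(g[:2]-ax)),np.degrees(np.arctan2(*(g[:2]-ax)[::-1])))
E
```

```text
[0.48592054 0.07869701 0.32263889] [ 0.63357539 -1.97936574  5.45780324] [ 0.111 -0.129  1.88  -0.002  1.388 -1.295] 0.3712665599631464 169.52525950018455
```

{"fn": "carry_out", "kwargs": {
  "series": "0 0 0 0;0 0 0 0;0 0 0 0;0 0 0 0",
  "jaw": 0.3
}}

```text
time: 7.98
tool_pos: [0.4851, 0.0795, 0.3209]
tcp_rot: [-0.257, -3.13, 0.0]
wrist_force: [-0.2, -0.5, 0.3]
width: 0.647
grip_force: 0.0
```

{"fn": "carry_out", "kwargs": {
  "series": "0 0 0.015 0;0 0 0.03 0;0 0 0.04 0;-0.01 0 0.05 0;-0.01 0 0.05 0;-0.01 0 0.05 0;0 0 0.05 0;0 0 0.05 0;0 0 0.05 0;0 0 0.05 0;0 0 0.05 0;0 0 0.05 0;0 0 0.05 0"
}}

```text
time: 9.6
tool_pos: [0.4436, 0.0775, 0.8847]
tcp_rot: [0.257, 3.124, 0.003]
wrist_force: [12.4, -1.0, 31.9]
width: 0.646
grip_force: 0.0
```

```bash
python3 - <<'E'
from h import *
s=bot.read_state(); print(s["tool_pos"],s["q"].round(3))
for n in ("side","top"):
    im,d=eyes.read_camera(n); cv2.imwrite(f"pics/{n}2.png",im); np.save(f"{n}2.npy",d)
cv2.imwrite("pics/c2.png",np.hstack([cv2.resize(cv2.imread("pics/side2.png")[140:320,190:370],(400,400)),cv2.resize(cv2.imread("pics/top2.png")[60:260,180:380],(400,400))]))
E
```

```text
[0.4436084  0.07747385 0.88472548] [ 1.170e-01  2.690e-01  3.100e-01  1.000e-03  2.555e+00 -1.289e+00]
```

View pics/c2.png

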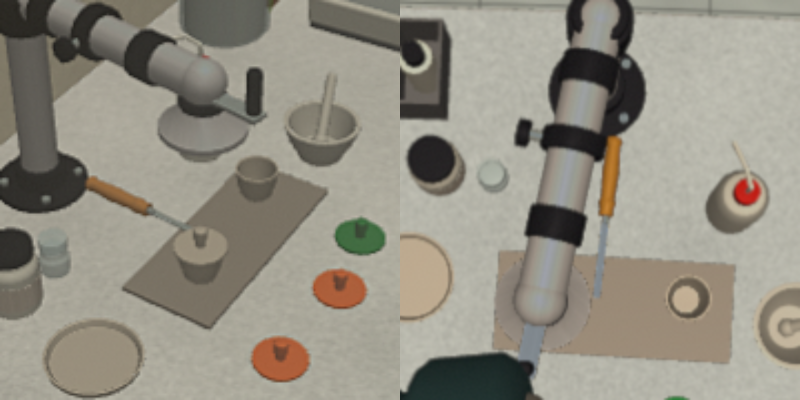

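The hood stands above the lidded crucible (about (540,300) in the top half) and nothing else has moved. A vertical tool can't fit under the hood, since its body would hit the bell. I'll see how the arm treats poses at its reach limit, where tilt may appear.

{"fn": "carry_out", "kwargs": {
  "series": "0 0 0.05 0;0 0 0.05 0;0 0 0.05 0;0 0 0 0;0 0 0 0"
}}

```text
time: 10.32
tool_pos: [0.3959, 0.0691, 0.9136]
tcp_rot: [0.252, 3.071, 0.024]
wrist_force: [0.4, 0.3, -0.6]
width: 0.646
grip_force: 0.0
```

```bash
python3 - <<'E'
from h import *
s=bot.read_state(); print(s["tool_pos"],s["q"].round(3),s["wrist_force"],R.from_rotvec(s["tcp_rot"]).as_matrix()[:,2])
E
```

```text
[0.39587371 0.06907812 0.91362309] [ 0.108  0.2    0.311  0.007  2.568 -1.293] [ 0.36188855  0.34278697 -0.63729149] [ 0.06168559  0.01055885 -0.99803978]
```

{"fn": "carry_out", "kwargs": {
  "series": "0 0 -0.05 0;0 0 -0.05 0;0 0 -0.05 0;0 0 -0.05 0;0 0 0 0"
}}

```text
time: 10.95
tool_pos: [0.3984, 0.0694, 0.7212]
tcp_rot: [0.253, 3.084, 0.02]
wrist_force: [-0.1, 0.0, 0.2]
width: 0.653
grip_force: 0.0
```

Tilt ratchets and persists after an overreach. I'll use that away from the bench objects, high up to the right: swing there, then push along the stretched arm.

{"fn": "carry_out", "kwargs": {
  "series": "0.015 -0.057 -0.005 -5.5;0.015 -0.057 -0.005 -5.5;0.015 -0.057 -0.005 -5.5;0.015 -0.057 -0.005 -5.5;0.015 -0.057 -0.005 -5.5;0.015 -0.057 -0.005 -5.5;0.015 -0.057 -0.005 -5.5;0.015 -0.057 -0.005 -5.5;0.015 -0.057 -0.005 -5.5;0.015 -0.057 -0.005 -5.5;0.03 -0.03 0.03 0;0.03 -0.03 0.03 0;0.03 -0.03 0.03 0;0.03 -0.03 0.03 0"
}}

```text
time: 12.7
tool_pos: [0.5874, -0.546, 0.6868]
tcp_rot: [1.58, 2.511, -0.052]
wrist_force: [0.1, -0.4, -0.1]
width: 0.65
grip_force: 0.0
```

```bash
cat > st.py <<'E'
from h import *
s=bot.read_state(); M=R.from_rotvec(s["tcp_rot"]).as_matrix(); print(s["time"],s["tool_pos"].round(4),s["q"].round(3),s["wrist_force"].round(1),"z",M[:,2].round(3),"y",M[:,1].round(3),"tilt",np.degrees(np.arccos(-M[2,2])).round(1),"az",np.degrees(np.arctan2(M[1,2],M[0,2])).round(1))
E
python3 st.py
```

```text
12.7 [ 0.5874 -0.546   0.6868] [-0.782  0.607  0.311  0.004  2.046 -1.227] [ 0.1 -0.4 -0.1] z [ 0.128 -0.122 -0.984] y [0.897 0.437 0.063] tilt 10.2 az -43.6
```

{"fn": "carry_out", "kwargs": {
  "series": "0.04 -0.04 0.025 0;0.04 -0.04 0.025 0;0.04 -0.04 0.025 0;0.04 -0.04 0.025 0;0.04 -0.04 0.025 0;0.04 -0.04 0.025 0;0.04 -0.04 0.025 0;0.04 -0.04 0.025 0"
}}

```text
time: 13.7
tool_pos: [0.7069, -0.6759, 0.6379]
tcp_rot: [1.414, 2.247, -0.131]
wrist_force: [-0.5, 0.2, -0.2]
width: 0.651
grip_force: 0.0
```

```bash
python3 st.py
```

```text
13.7 [ 0.7069 -0.6759  0.6379] [-0.794  0.714  0.311  0.017  1.624 -1.237] [-0.5  0.2 -0.2] z [ 0.343 -0.326 -0.881] y [0.871 0.462 0.168] tilt 28.3 az -43.5
```

{"fn": "carry_out", "kwargs": {
  "series": "-0.03 0.03 -0.02 10;-0.01 0.01 0 10;0 0 0 10;0 0 0 10;0.04 -0.04 0.025 0;0.04 -0.04 0.025 0;0.04 -0.04 0.025 0;0.04 -0.04 0.025 0;0.04 -0.04 0.025 0;0.04 -0.04 0.025 0;0.04 -0.04 0.025 0;0.04 -0.04 0.025 0"
}}

```text
time: 15.2
tool_pos: [0.8045, -0.7428, 0.6119]
tcp_rot: [0.589, 2.292, -0.11]
wrist_force: [-0.3, 0.1, -0.5]
width: 0.646
grip_force: 0.0
```

```bash
python3 st.py
```

```text
15.2 [ 0.8045 -0.7428  0.6119] [-0.873  0.81   0.311  0.359  1.326 -1.901] [-0.3  0.1 -0.5] z [ 0.656 -0.251 -0.712] y [0.445 0.89  0.096] tilt 44.6 az -20.9
```

{"fn": "carry_out", "kwargs": {
  "series": "-0.02 0.02 -0.01 8;0 0 0 8;0.03 -0.045 0.025 0;0.03 -0.045 0.025 0;0.03 -0.045 0.025 0;0.03 -0.045 0.025 0;0.03 -0.045 0.025 0"
}}

```text
time: 16.08
tool_pos: [0.815, -0.7929, 0.606]
tcp_rot: [0.305, 2.177, -0.122]
wrist_force: [0.1, -0.3, -0.7]
width: 0.651
grip_force: 0.0
```

```bash
python3 st.py
```

```text
16.075 [ 0.815  -0.7929  0.606 ] [-0.948  0.864  0.311  0.591  1.216 -2.226] [ 0.1 -0.3 -0.7] z [ 0.786 -0.199 -0.585] y [0.263 0.965 0.025] tilt 54.2 az -14.2
```

{"fn": "carry_out", "kwargs": {
  "series": "-0.0125 0.052 -0.004 -3.5;-0.0125 0.052 -0.004 -3.5;-0.0125 0.052 -0.004 -3.5;-0.0125 0.052 -0.004 -3.5;-0.0125 0.052 -0.004 -3.5;-0.0125 0.052 -0.004 -3.5;-0.0125 0.052 -0.004 -3.5;-0.0125 0.052 -0.004 -3.5;-0.0125 0.052 -0.004 -3.5;-0.0125 0.052 -0.004 -3.5"
}}

```text
time: 17.32
tool_pos: [0.6972, -0.2889, 0.5797]
tcp_rot: [0.946, 2.005, -0.437]
wrist_force: [0.8, 0.9, -0.2]
width: 0.65
grip_force: 0.0
```

```bash
python3 st.py
```

```text
17.325 [ 0.6972 -0.2889  0.5797] [-0.217 -0.091  1.642 -0.676  0.853 -0.649] [ 0.8  0.9 -0.2] z [ 0.553 -0.604 -0.574] y [0.757 0.652 0.043] tilt 54.9 az -47.5
```

{"fn": "carry_out", "kwargs": {
  "series": "-0.0125 0.052 -0.004 -3.5;-0.0125 0.052 -0.004 -3.5;-0.0125 0.052 -0.004 -3.5;-0.0125 0.052 -0.004 -3.5;-0.0125 0.052 -0.004 -3.5;-0.0125 0.052 -0.004 -3.5;-0.0125 0.052 -0.004 -3.5;-0.0125 0.052 -0.004 -3.5;-0.0125 0.052 -0.004 -3.5;-0.0125 0.052 -0.004 -3.5"
}}

```text
time: 18.58
tool_pos: [0.5723, 0.2329, 0.5332]
tcp_rot: [1.575, 1.701, -0.741]
wrist_force: [0.8, 0.4, 0.4]
width: 0.65
grip_force: 0.0
```

```bash
python3 st.py
```

```text
18.575 [0.5723 0.2329 0.5332] [ 0.715  0.329  1.246 -0.842  2.023  0.434] [0.8 0.4 0.4] z [ 0.108 -0.795 -0.597] y [0.994 0.1   0.046] tilt 53.4 az -82.3
```

{"fn": "carry_out", "kwargs": {
  "series": "-0.0037 -0.0007 -0.0333 0;-0.0037 -0.0007 -0.0333 0;-0.0037 -0.0007 -0.0333 0;-0.0037 -0.0007 -0.0333 0;-0.0037 -0.0007 -0.0333 0;-0.0037 -0.0007 -0.0333 0;-0.0037 -0.0007 -0.0333 0;-0.0037 -0.0007 -0.0333 0;-0.0037 -0.0007 -0.0333 0;-0.0037 -0.0007 -0.0333 0;0 0 0 0;0 0 0 0"
}}

```text
time: 20.08
tool_pos: [0.5377, 0.2253, 0.1965]
tcp_rot: [1.569, 1.702, -0.751]
wrist_force: [0.4, -0.6, 0.2]
width: 0.652
grip_force: 0.0
```

```bash
python3 st.py; python3 - <<'E'
from h import *
C=cam("wrist"); print(C[3],C[2][:,2])
im,d=eyes.read_camera("wrist"); P=cloud(C,d)
for t in ("lid","lid_knob","lid_dish","crucible","hood_mouth"):
    for o in spot_in("wrist",t)[:2]:
        u,v,w,h=o["rect"]; print(t,round(o["score"],2),np.round(o["rect"]),P[int(min(v,419)),int(min(u,559))].round(4), "at.075",atz(C,u,v,.075).round(4))
cv2.imwrite("pics/w3.png",im); np.save("w3.npy",d); np.save("w3P.npy",P)
E
```

```text
20.075 [0.5377 0.2253 0.1965] [ 0.739  0.47   1.686 -0.723  1.628  0.865] [ 0.4 -0.6  0.2] z [ 0.104 -0.799 -0.592] y [0.994 0.101 0.039] tilt 53.7 az -82.6
[0.52137812 0.3726602  0.21137079] [ 0.10717374 -0.93870045 -0.32765111]
lid 0.98 [115.  76.  83.  62.] [0.4073 0.1469 0.0086] at.075 [0.4447 0.2208 0.075 ]
lid 0.93 [180. 188.  36.  26.] [ 0.4135 -0.0967  0.0097] at.075 [0.4483 0.0539 0.075 ]
lid_knob 0.95 [150. 158.  51.  35.] [0.3962 0.0061 0.0127] at.075 [0.4353 0.1203 0.075 ]
lid_knob 0.94 [114.  76.  81.  68.] [0.4066 0.1473 0.009 ] at.075 [0.4441 0.2206 0.075 ]
lid_dish 0.86 [353.  26. 164.  49.] [0.6039 0.2068 0.0043] at.075 [0.576  0.2631 0.075 ]
crucible 0.61 [276. 141.  45.  38.] [0.5537 0.0939 0.0363] at.075 [0.5468 0.1545 0.075 ]
hood_mouth 0.58 [390. 378. 335.  80.] [0.555  0.2947 0.2267] at.075 [0.2232 1.059  0.075 ]
```

View pics/w3.png

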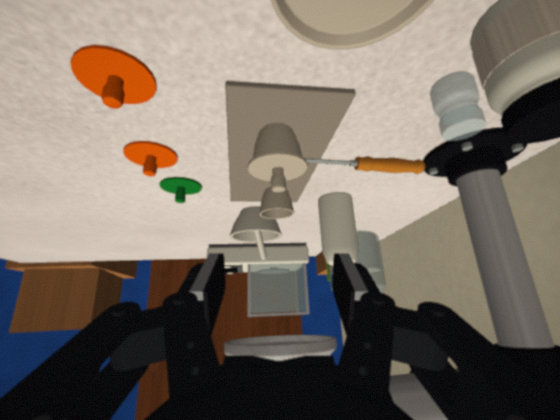

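Wrist view (upside down): lid rim at (277,165), knob at (278,182), with the hood mouth rim at (280,347) lined up on the same column. Now the knob and hood in 3D.

```bash
python3 - <<'E'
from h import *
P=np.load("w3P.npy"); C=cam("wrist")
for n,lo,hi,rad in [("knob",.066,.086,.02),("disc",.05,.06,.045)]:
    m=(P[...,2]>lo)&(P[...,2]<hi)&(np.hypot(P[...,0]-.557,P[...,1]-.067)<rad); q=P[m]; ys,xs=np.where(m)
    print(n,len(q),"pix",xs.min(),xs.max(),ys.min(),ys.max(),q.min(0).round(4),q.max(0).round(4),q.mean(0).round(4))
for v in range(150,200,4): print(v,P[v,278].round(4))
for u,v in [(278,182),(278,347)]:
  pass
m=(P[...,2]>.225)&(P[...,2]<.29)&(np.hypot(P[...,0]-.557,P[...,1]-.067)<.08); q=P[m]; print("hood",len(q),q.min(0).round(3),q.max(0).round(3))
print("pix knob proj at y=.0665:", [ (C[3]+ray(C,278,182)*((.0665+.0085-C[3][1])/ray(C,278,182)[1])).round(4)])
E
```

```text
knob 249 pix 271 285 174 192 [0.5488 0.0605 0.066 ] [0.5648 0.0771 0.0842] [0.5563 0.0726 0.0769]
disc 1309 pix 248 307 150 180 [0.5237 0.0371 0.0501] [0.5899 0.102  0.06  ] [0.556  0.0769 0.0572]
150 [0.5551 0.0961 0.0498]
154 [0.5543 0.1012 0.0575]
158 [0.555  0.0933 0.0577]
162 [0.5559 0.0847 0.0578]
166 [0.5568 0.0759 0.0581]
170 [0.5569 0.073  0.0616]
174 [0.5565 0.0749 0.0674]
178 [0.5562 0.076  0.0727]
182 [0.5562 0.0747 0.0769]
186 [0.5561 0.074  0.0814]
190 [0.5566 0.0677 0.0835]
194 [ 0.5739 -0.0843  0.0268]
198 [ 0.5735 -0.0832  0.0343]
hood 2190 [0.502 0.015 0.234] [0.603 0.12  0.247]
pix knob proj at y=.0665: [array([0.5521, 0.075 , 0.0758])]
```

{"fn": "carry_out", "kwargs": {
  "series": "0.0019 -0.0195 -0.0146 0;0.0019 -0.0195 -0.0146 0;0.0019 -0.0195 -0.0146 0;0.0019 -0.0195 -0.0146 0;0.0019 -0.0195 -0.0146 0;0.0019 -0.0195 -0.0146 0;0.0018 -0.01 -0.0074 0;0.0018 -0.01 -0.0074 0;0.0018 -0.01 -0.0074 0;0.0001 -0.0089 -0.0069 0;0 0 0 0;0 0 0 0"
}}

```text
time: 21.88
tool_pos: [0.5514, 0.0667, 0.0755]
tcp_rot: [1.564, 1.704, -0.763]
wrist_force: [0.3, 0.8, -0.7]
width: 0.65
grip_force: 0.0
```

```bash
python3 st.py
```

```text
21.875 [0.5514 0.0667 0.0755] [ 0.533  0.502  1.925 -0.868  1.335  0.943] [ 0.3  0.8 -0.7] z [ 0.099 -0.803 -0.588] y [0.994 0.101 0.031] tilt 54.0 az -82.9
```

{"fn": "carry_out", "kwargs": {
  "series": "0.005 0.0027 0.0045 0;0 0 0 0;0 0 0 0"
}}

```text
time: 22.25
tool_pos: [0.5565, 0.0695, 0.0801]
tcp_rot: [1.565, 1.703, -0.763]
wrist_force: [-0.3, -0.1, 1.0]
width: 0.65
grip_force: 0.0
```

```bash
python3 st.py; python3 - <<'E'
from h import *
C=cam("wrist"); im,d=eyes.read_camera("wrist"); P=cloud(C,d)
m=(P[...,2]>.068)&(P[...,2]<.09)&(np.hypot(P[...,0]-.557,P[...,1]-.067)<.02); ys,xs=np.where(m); print(m.sum(),P[m].min(0),P[m].max(0))
cv2.imwrite("pics/w4.png",im)
E
```

```text
22.25 [0.5565 0.0695 0.0801] [ 0.533  0.503  1.912 -0.866  1.343  0.933] [-0.3 -0.1  1. ] z [ 0.1   -0.803 -0.588] y [0.994 0.1   0.031] tilt 54.0 az -82.9
1139 [0.54872099 0.06340826 0.06803126] [0.56561435 0.07712259 0.08366977]
```

View pics/w4.png

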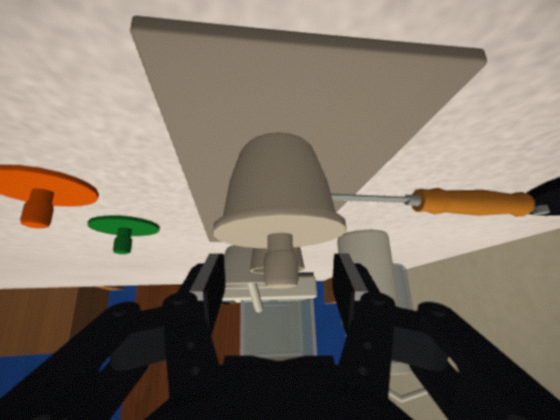

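The knob (280,262) is centred between the fingertips. Close, then lift a little.

{"fn": "carry_out", "kwargs": {
  "series": "0 0 0 0;0 0 0 0;0 0 0 0;0 0 0 0;0 0 0 0;0 0 0 0",
  "jaw": -1,
  "grip_force": 35
}}

```text
time: 23.05
tool_pos: [0.5563, 0.0691, 0.0799]
tcp_rot: [1.565, 1.703, -0.764]
wrist_force: [-0.1, 0.5, 0.4]
width: 0.184
grip_force: 34.1
```

{"fn": "carry_out", "kwargs": {
  "series": "0 0 0.003 0;0 0 0.004 0;0 0 0.005 0;0 0 0.007 0;0 0 0 0"
}}

```text
time: 23.68
tool_pos: [0.5568, 0.0694, 0.0997]
tcp_rot: [1.565, 1.703, -0.762]
wrist_force: [0.2, -0.2, -0.1]
width: 0.18
grip_force: 34.1
```

```bash
python3 st.py; python3 - <<'E'
from h import *
C=cam("wrist"); im,d=eyes.read_camera("wrist"); P=cloud(C,d)
cv2.imwrite("pics/w5.png",im)
m=(P[...,2]>.07)&(P[...,2]<.085)&(np.hypot(P[...,0]-.557,P[...,1]-.067)<.045); q=P[m]
A=np.c_[q[:,:2],np.ones(len(q))]; print(len(q),np.linalg.lstsq(A,q[:,2],rcond=None)[0],q.min(0),q.max(0))
E
```

```text
23.675 [0.5568 0.0694 0.0997] [ 0.532  0.473  1.909 -0.861  1.364  0.908] [ 0.2 -0.2 -0.1] z [ 0.1   -0.802 -0.588] y [0.994 0.1   0.032] tilt 54.0 az -82.9
4588 [ 0.02767511 -0.04633524  0.06582424] [0.52321542 0.03506572 0.07241303] [0.59022423 0.10286247 0.08499027]
```

View pics/w5.png

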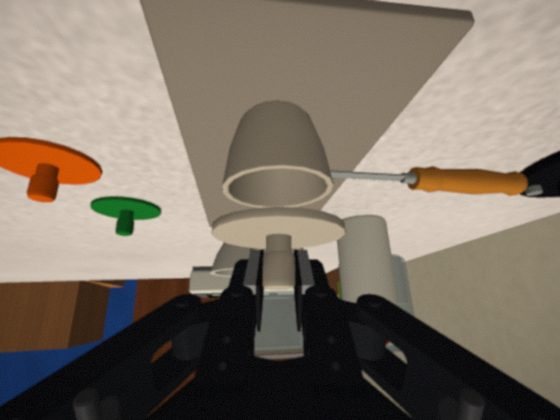

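Lid lifted level, crucible still in place (rim at (278,187)). Withdraw to the left from under the hood and refine the dish position.

{"fn": "carry_out", "kwargs": {
  "series": "0 0.008 0 0;0.001 0.012 0 0;0.002 0.016 0 0;0.003 0.018 0 0;0.004 0.02 0 0;0.004 0.02 0 0;0.004 0.02 0 0;0.004 0.02 0 0;0.004 0.02 0 0;0.003 0.016 -0.004 0;0.002 0.012 -0.006 0;0.001 0.007 -0.008 0;0 0 0 0;0 0 0 0"
}}

```text
time: 25.48
tool_pos: [0.588, 0.2575, 0.0807]
tcp_rot: [1.564, 1.703, -0.765]
wrist_force: [0.0, -0.3, -0.4]
width: 0.178
grip_force: 34.1
```

```bash
python3 st.py; python3 - <<'E'
from h import *
def fit(q):
    A=np.c_[2*q[:,:2],np.ones(len(q))]; s=np.linalg.lstsq(A,(q[:,:2]**2).sum(1),rcond=None)[0]; return s[:2],np.sqrt(s[2]+s[0]**2+s[1]**2)
for n,fn in [("top","top2"),("side","side2")]:
    C=cam(n); P=cloud(C,np.load(fn+".npy")); im=cv2.imread(f"pics/{fn}.png").astype(int)
    # reddish porcelain vs grey bench
    m=((im[...,2]-im[...,0])>22)&(np.hypot(P[...,0]-.589,P[...,1]-.256)<.085)&(P[...,2]<.03)
    m=cv2.morphologyEx(m.astype(np.uint8),cv2.MORPH_OPEN,np.ones((3,3)))
    k=cv2.findContours(m,0,cv2.CHAIN_APPROX_NONE)[0]; c=max(k,key=cv2.contourArea)[:,0]
    q=np.array([atz(C,u,v,.012) for u,v in c])[:,:2]
    print(n,m.sum(),fit(q),cv2.minEnclosingCircle(q.astype(np.float32)))
cur={}
for n in ("top","side","wrist"):
    C=cam(n); im,d=eyes.read_camera(n); cv2.imwrite(f"pics/{n}6.png",im); np.save(f"{n}6.npy",cloud(C,d))
    for t in ("lid","lid_dish"): print(n,t,[(np.round(o["rect"]),round(o["score"],2)) for o in spot_in(n,t)[:4]])
s=cv2.imread("pics/side6.png")[200:360,190:350]; cv2.imwrite("pics/c6.png",np.hstack([cv2.resize(s,(380,380)),cv2.resize(cv2.imread("pics/wrist6.png")[:,70:490],(380,380))]))
E
```

```text
25.475 [0.588  0.2575 0.0807] [ 0.725  0.704  1.565 -0.73   1.545  0.925] [ 0.  -0.3 -0.4] z [ 0.098 -0.803 -0.587] y [0.995 0.1   0.03 ] tilt 54.0 az -83.0
top 1630 (array([0.59284139, 0.25066872]), np.float64(0.05846315825616348)) ((0.5928610563278198, 0.25077947974205017), 0.059989918023347855)
side 1026 (array([0.59170309, 0.25617476]), np.float64(0.0526373168709379)) ((0.5930222272872925, 0.2510916292667389), 0.05970111861824989)
top lid [(array([181., 197.,  24.,  22.]), 0.97), (array([226., 273.,  21.,  24.]), 0.77), (array([319., 272.,  25.,  29.]), 0.71), (array([282., 276.,  26.,  24.]), 0.6)]
top lid_dish [(array([184., 198.,  47.,  47.]), 0.55)]
side lid [(array([316., 301.,  26.,  17.]), 0.93), (array([344., 271.,  27.,  19.]), 0.88), (array([231., 155.,  92.,  52.]), 0.55), (array([351., 246.,  24.,  19.]), 0.54)]
side lid_dish [(array([232., 303.,  42.,  32.]), 0.62), (array([309., 221.,  12.,  18.]), 0.4)]
wrist lid [(array([280., 248., 134.,  85.]), 0.91), (array([110., 250.,  56.,  31.]), 0.79), (array([ 49., 218.,  98.,  51.]), 0.71), (array([149., 260.,  41.,  24.]), 0.58)]
wrist lid_dish [(array([355., 248.,  77.,  14.]), 0.55)]
```

View pics/c6.png

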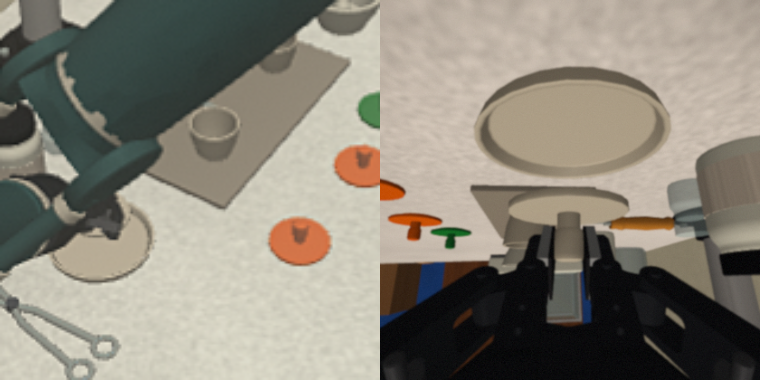

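The lid hangs level over the dish, and the open crucible stands where it was. Fitting dish and lid in the same wrist picture.

```bash
cat > fit.py <<'E'
from h import *
from scipy.optimize import least_squares
def fit(q):
    f=least_squares(lambda p:np.hypot(q[:,0]-p[0],q[:,1]-p[1])-p[2],[q[:,0].mean(),q[:,1].mean(),.05],loss="soft_l1",f_scale=.001); return f.x.round(4)
E
python3 - <<'E'
from fit import *
P=np.load("wrist6.npy"); im=cv2.imread("pics/wrist6.png"); C=cam("wrist")
d=np.hypot(P[...,0]-.59,P[...,1]-.254)
# rim top points
m=(P[...,2]>.0115)&(P[...,2]<.018)&(d<.075)&(d>.045); print("rim",m.sum(),fit(P[m]))
# colour contour of dish at rim height
g=((im[...,2].astype(int)-im[...,0])>18)&(np.arange(420)[:,None]<200)&(d<.08)&(P[...,2]<.03)
c=max(cv2.findContours(g.astype(np.uint8),0,1)[0],key=cv2.contourArea)[:,0]; q=np.array([atz(C,u,v,.014) for u,v in c]); print("rect",cv2.boundingRect(c),q.min(0),q.max(0))
m=(P[...,2]>.04)&(P[...,2]<.07)&(d<.05); q=P[m]; print("lid",m.sum(),q.min(0).round(4),q.max(0).round(4),(q.min(0)+q.max(0))/2)
m=(P[...,2]<.0075)&(P[...,2]>.003)&(d<.065); q=P[m]; print("floor",m.sum(),q.min(0).round(4),q.max(0).round(4))
E
```

```text
rim 3774 [0.5923 0.253  0.057 ]
rect (124, 2, 306, 196) [0.51928701 0.19502545 0.014     ] [0.65540366 0.34558539 0.014     ]
lid 4933 [0.5548 0.2248 0.0539] [0.6214 0.2912 0.07  ] [0.58807334 0.25802581 0.0619588 ]
floor 14784 [0.5391 0.1971 0.003 ] [0.6464 0.3105 0.0075]
```

{"fn": "carry_out", "kwargs": {
  "series": "0.0045 -0.0032 -0.008 0;0 0 -0.008 0;0 0 -0.008 0;0 0 -0.008 0;0 0 -0.006 0;0 0 -0.003 0;0 0 -0.001 0;0 0 0 0;0 0 0 0"
}}

```text
time: 27.05
tool_pos: [0.5929, 0.2551, 0.0392]
tcp_rot: [1.565, 1.703, -0.763]
wrist_force: [-0.3, -0.7, -0.5]
width: 0.185
grip_force: 34.1
```

```bash
python3 st.py
```

```text
27.05 [0.5929 0.2551 0.0392] [ 0.719  0.76   1.562 -0.736  1.501  0.958] [-0.3 -0.7 -0.5] z [ 0.099 -0.803 -0.588] y [0.994 0.1   0.031] tilt 54.0 az -82.9
```

{"fn": "carry_out", "kwargs": {
  "series": "0 0 -0.001 0;0 0 -0.001 0;0 0 0 0"
}}

```text
time: 27.42
tool_pos: [0.5927, 0.2549, 0.0367]
tcp_rot: [1.564, 1.704, -0.764]
wrist_force: [-0.4, 0.2, 1.3]
width: 0.182
grip_force: 34.1
```

{"fn": "carry_out", "kwargs": {
  "series": "0 0 -0.001 0;0 0 -0.0005 0;0 0 0 0"
}}

```text
time: 27.8
tool_pos: [0.5927, 0.2549, 0.0352]
tcp_rot: [1.564, 1.703, -0.764]
wrist_force: [0.3, -0.1, -0.8]
width: 0.182
grip_force: 34.1
```

```bash
python3 - <<'E'
from fit import *
C=cam("wrist"); im,dd=eyes.read_camera("wrist"); P=cloud(C,dd); cv2.imwrite("pics/w7.png",im)
d=np.hypot(P[...,0]-.5925,P[...,1]-.253)
m=(P[...,2]>.011)&(P[...,2]<.018)&(d<.07)&(d>.05); print("rim",m.sum(),fit(P[m]))
m=(P[...,2]>.0095)&(P[...,2]<.022)&(d<.042); q=P[m]; print("lid",m.sum(),((q.min(0)+q.max(0))/2).round(4),q.min(0),q.max(0))
print(bot.read_state()["wrist_force"],bot.read_state()["tool_pos"])
E
```

```text
rim 3584 [0.5923 0.2537 0.0569]
lid 4534 [0.5924 0.2543 0.0157] [0.55916311 0.22047905 0.00950536] [0.62566756 0.28808699 0.02199067]
[ 0.22629726  0.59796747 -0.91636647] [0.59273258 0.25493152 0.03530227]
```

{"fn": "carry_out", "kwargs": {
  "series": "0 0 -0.0007 0;0 0 0 0;0 0 0 0"
}}

```text
time: 28.22
tool_pos: [0.5928, 0.255, 0.035]
tcp_rot: [1.564, 1.703, -0.763]
wrist_force: [-0.8, 1.0, 1.2]
width: 0.182
grip_force: 34.3
```

{"fn": "carry_out", "kwargs": {
  "series": "0 0 -0.0007 0;0 0 0 0;0 0 0 0"
}}

```text
time: 28.6
tool_pos: [0.593, 0.255, 0.0348]
tcp_rot: [1.564, 1.702, -0.763]
wrist_force: [-0.8, 0.4, 5.3]
width: 0.183
grip_force: 34.6
```

Contact. Open and back out along the tool axis.

{"fn": "carry_out", "kwargs": {
  "series": "0 0 0 0;0 0 0 0;0 0 0 0;0 0 0 0",
  "jaw": 0.2
}}

```text
time: 29.1
tool_pos: [0.5927, 0.2548, 0.0336]
tcp_rot: [1.565, 1.704, -0.764]
wrist_force: [0.6, 0.1, 0.9]
width: 0.601
grip_force: 0.0
```

{"fn": "carry_out", "kwargs": {
  "series": "-0.001 0.008 0.006 0;-0.002 0.012 0.009 0;-0.002 0.016 0.012 0;-0.003 0.02 0.015 0;-0.004 0.024 0.018 0;-0.004 0.024 0.018 0;-0.004 0.024 0.018 0;-0.004 0.02 0.02 0;0 0 0.04 0;0 0 0.04 0;0 0 0.04 0;0 0 0.04 0;0 0 0.03 0;0 0 0 0"
}}

```text
time: 30.85
tool_pos: [0.569, 0.4042, 0.3442]
tcp_rot: [1.568, 1.704, -0.755]
wrist_force: [0.3, 0.1, 0.4]
width: 0.597
grip_force: 0.0
```

```bash
python3 st.py; python3 - <<'E'
from fit import *
a=[]
for n in ("top","side"):
    im,d=eyes.read_camera(n); cv2.imwrite(f"pics/{n}8.png",im); P=cloud(cam(n),d)
    a.append(im)
im,dd=eyes.read_camera("wrist"); P=cloud(cam("wrist"),dd)
d=np.hypot(P[...,0]-.5925,P[...,1]-.2535)
m=(P[...,2]>.0105)&(P[...,2]<.018)&(d<.07)&(d>.05); print("rim",m.sum(),fit(P[m]))
m=(P[...,2]>.0098)&(P[...,2]<.018)&(d<.042)&(d>.012); q=P[m]; print("lid",m.sum(),((q.min(0)+q.max(0))/2).round(4), np.linalg.lstsq(np.c_[q[:,:2],np.ones(len(q))],q[:,2],rcond=None)[0].round(3))
cv2.imwrite("pics/c8.png",np.hstack([cv2.resize(a[0][60:260,150:350],(400,400)),cv2.resize(a[1][140:340,180:380],(400,400))]))
cv2.imwrite("pics/w8.png",im)
E
```

```text
30.85 [0.569  0.4042 0.3442] [ 0.869  0.638  1.147 -0.708  1.989  0.707] [0.3 0.1 0.4] z [ 0.102 -0.8   -0.592] y [0.994 0.101 0.036] tilt 53.7 az -82.7
rim 670 [0.5916 0.2514 0.057 ]
lid 1443 [0.5918 0.253  0.0118] [-0.005  0.007  0.013]
```

View pics/c8.png

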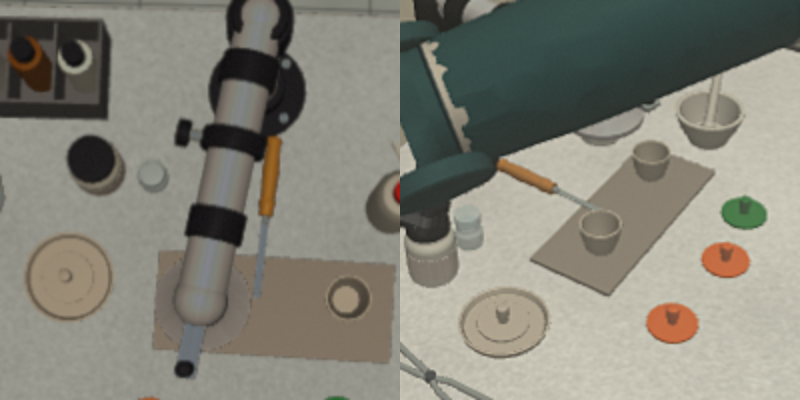

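The lid lies flat, knob up, in the middle of the dish at (68,276). The hood is still above the open crucible and the bystanders are unmoved. Handing in.

```bash
python3 - <<'E'
from h import *
g=atz(cam("top"),242.3,244.2,.345)[:2]; ax=np.array([.851,.0112]); v=(g-ax)/np.hypot(*(g-ax)); print(g,np.hypot(*(g-ax)),"hood",ax+.3*v)
print(bot.finish_job())
E
```

```text
[0.48218089 0.07568302] 0.3744136679324967 hood [0.55548266 0.0628672 ]
the job is handed in; nothing more can be done
None
```

I handed the job in at about 31 s of the 64 s allowed. The hood was swung to within about 5 mm of squarely above the lidded crucible before the lid was lifted, and it is still there. The lid lies flat, knob up, in the middle of the dish, and the crucible and everything else were unmoved in the last pictures.

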